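# Pack the syringes and fold up the three-leaf injection kit

### The arm

A 6-joint arm with a two-finger parallel gripper is mounted at the origin on a cart in front of the work surface, level with it; the furniture and walls round the work are solid. World frame = base frame: x ahead of the robot, y to its left, z up, the work surface at z = 0. Lengths are in m, angles in degrees, forces in N, time in s.
With the tool pointing down it reaches from about 0.4 to 0.825 m from the base axis. Payload 7 kg.
Tool frame: the origin (TCP) lies midway between the tips of the shut fingers; the grasp point (between the pads) lies r.tcp_to_grasp behind it (r.tcp_to_grasp is the distance from the TCP to the grasp point, in m); x points along the fingers, y is the direction in which the jaws open and shut, and the axes are right-handed (so a half turn about x gives the same grasp; the last joint's range is limited). The gripper opens to 88 mm and grips with 3 to 60 N. Pads are 19 mm wide; open, the fingers measure 130 mm over their backs; the gripper's body (78 mm by 193 mm) begins 47 mm behind the grasp point.
Start: joints at [-60.499, 20.546, 0.682, 0, -70.136, -16.507], TCP at [0.152, -0.658, 0.227] pointing down, gripper open.
Joint ranges: [-176.03, 176.03], [-82.01, 121.73], [-58.28, 71.71], [-173.87, 95.51], [-174.79, -0.11], [-173.66, 173.66]. Speed limits (degrees/s): [136.94, 136.94, 172.46, 180, 180, 180].

### API

Orientations are given as [roll, pitch, yaw] about the fixed x, y, z axes, in that order (R = Rz(yaw) Ry(pitch) Rx(roll)).
In Python, from plant import r gives the robot as it stands.
- The arm moves only by the tool carry_out, never from a script. Its argument "moves" is a list of rows, each a list of 7 numbers: the shift along the world's x, y, z in mm, then the turn, a rotation vector about the world's x, y, z in rad, then the opening in per cent of the stroke, from 0 (shut) to 100 (fully open). In form: [[x, y, z, wx, wy, wz, claw], ...]. A call has 1 to 5 rows; each row is the pose to reach, as a shift and turn from the pose commanded when the call began; what a row does not reach only later rows make up. A row lasts 1/10 s, in which the tool goes at most 50 mm and 8.59 degrees, less where a joint would pass 70% of its speed; a pose out of reach is approached as far as the arm can. A call with a gripper value outside its range is refused whole. The fingers move at their own pace and stop on an object; "squeeze" is the grip in N (left out, the last holds). Time passes only in rows, so rows that repeat a pose let the fingers close. It gives the time, the measured TCP pose, the force and the opening at its end, in the units of the state.
- r.get_state(): the state, without advancing time (a new reading comes with each control period).
- r.capture(name): name is "side" or "top" or "wrist"; returns the picture (420x560x3 uint8, blue, green, red); there is no depth.
- r.camera_params(name): a dict with "K" (3x3 intrinsics, pixels), "rvec" (rotation vector, rad) and "tvec" (3), from world to camera coordinates, as OpenCV has them. Camera axes: x right, y down, z forward; pixel columns grow to the right and rows downward; lengths in m; the calibration is good to about 2 mm. A picture is of the moment at which its call begins: read the wrist's pose just before it. camera_params takes no time and is no camera call; for the wrist camera it gives the pose at the moment of the call.
- r.close_job(): hands the job in, once; it reports no verdict.
The state is a dict: "time_s": time; "joints": joint angles; "qd": joint speeds; "joint_torque": joint torques, N m; "tcp_pos": TCP position; "eef_rot": TCP orientation; "contact_force": force on the tool from outside, world axes, zero at the start; "moment": the same for the moment, N m; "gripper_width": finger opening in m.
Only numpy, scipy, OpenCV 4.12 (cv2) and the standard library are available. Lean on these libraries where they do the work, as an engineer would, in place of code of your own. Each camera call takes 0.05 s, during which the arm holds its last target. There are 200 camera calls.

### The job

Pack up the three-leaf injection kit: swing the wire guard up off the tray until it stays open by itself, and lay every one of the big thick syringes lengthwise in its own cradle in the tray, leaving the thin fine syringes where they lie. Then swing the guard shut over the syringes and fold the needle leaf right over onto the cover, and only when both are done fold the cover, with the leaf inside it, right over onto the tray. Leave the other things on the table alone.

Things in the scene. Friction and masses are not known exactly. Their poses are not given: they have to be found in the camera images.
- kit: Open tray of a grey three-leaf injection kit, fixed to the table: 182 (x) x 120 (y) x 31 mm, walls and floor 4 mm. Origin: centre of its underside; x away from the robot, y left to the cover. White cradle blocks at x = -46 and +46 mm (14 mm long) have three slots along x. Between them is a free well; the side walls there (x = -40 to +30) are cut down to 11 mm for fingers.
- slot_right (a point): Middle of the right cradle slot (tray y = -36 mm), on the slot floor, 13 mm above the table. Slots are 18 mm wide at the floor, flare to 25 mm at their top, 24 mm above the table. A syringe lies along the tray's x, either way round, between the end walls, origin within 30 mm of this point (walls inside at x = +-87 mm).
- slot_mid (a point): The same of the middle cradle slot (tray y = 0), axes as the tray's.
- slot_left (a point): The same of the left cradle slot (tray y = +36 mm), axes as the tray's.
- guard (a joint): Hinge of the steel wire guard, rad: 0 = shut flat over the tray, level with its rim; grows as the guard swings up and back; 1.8 = open stop, leaning back behind the tray. 60 g, swings freely, slightly damped: falls shut below about 1.55, falls to its open stop and stays there beyond. Side arms at tray y = +-52 mm, cross bar 74 mm from the hinge.
- guard_hinge (a point): Middle of the guard's hinge line at the tray's back wall, at (82, 0, 31) mm in the tray's frame; axis along the tray's y.
- guard_tab (a point): Centre of the guard's orange tab, 91 mm from the hinge line: 24 mm wide along the hinge axis, 34 mm long, 8 mm thick; 32 mm above the table when shut, 6 mm above the tops of syringes in the tray. Pinch it across the 24 mm from above (fingers closing along the tray's y): it turns between the pads as the guard swings. Axes: y along the hinge, x towards the hinge.
- cover (a joint): Hinge of tray and cover, rad: 0 = cover lies open on the table, left of the tray; pi = folded right over, resting on the tray. 160 g, freely swinging, damped: falls back below about 1.5, sinks onto the tray beyond about 1.7. The cover is an open grey shell, 182 x 120 mm, walls 31 mm, floor 5 mm.
- cover_hinge (a point): Middle of the cover's hinge line at the tray's left rim, at (0, 61, 31) mm in the tray's frame; axis along the tray's x.
- cover_tab (a point): Centre of the cover's orange tab at its far edge, near corner: 62 mm nearer the robot (tray -x) and 137 mm out from the hinge point, 24 mm below it when open, so 7 mm above the table (55 mm when folded over). 34 mm wide along the hinge axis, sticks out 30 mm, 10 mm thick. Pinch it across the 34 mm from above (fingers closing along the tray's x): it turns between the pads.
- leaf (a joint): Hinge of cover and white needle leaf, at the cover's far edge, rad: 0 = leaf lies in line beyond the cover, pi = folded right over into the cover. Stiff friction hinge (0.07 N m): stays where it is left, so carry it the whole way. Starts at 0 to 0.6. Can be folded only while the cover is open. The leaf is 98 mm along the hinge, 80 mm long, with six capped needles on its face.
- leaf_hinge (a point): Middle of the needle leaf's hinge line on the cover, 34 mm behind and 121 mm out from the cover's hinge point; 10.5 mm above the table while the cover is open; axis along the tray's x.
- leaf_tab (a point): Centre of the needle leaf's orange tab, 95 mm out from the leaf's hinge line and, unfolded, 5.5 mm below it (5 mm above the table); folded, 16 mm above the table, inside the cover. 34 mm wide along the hinge axis, sticks out 30 mm, 10 mm thick. Pinch it across the 34 mm from above (fingers closing along the tray's x): it turns between the pads.
- big_1: A big thick capped syringe, white barrel, 155 mm long, barrel 12 mm wide and 13 mm high, lying on the table. Origin: middle of its length, on its underside; y runs along it. Grip across the barrel from above, best 6 mm from the origin towards +y. One of up to three; absent in some starts.
- big_2: A big thick capped syringe, white barrel, 151 mm long, barrel 12 mm wide and 13 mm high, lying on the table. Origin: middle of its length, on its underside; y runs along it. Grip across the barrel from above, best 6 mm from the origin towards +y. One of up to three; absent in some starts.
- big_3: A big thick capped syringe, white barrel, 152 mm long, barrel 12 mm wide and 13 mm high, lying on the table. Origin: middle of its length, on its underside; y runs along it. Grip across the barrel from above, best 6 mm from the origin towards +y. One of up to three; absent in some starts.
- thin_1: A thin fine capped syringe with a dark blue plunger, 175 mm long, barrel 7 mm thick, lying on the table; origin at its middle on the underside, y along it. Not for this kit: it stays where it lies.
- thin_2: Another thin fine syringe like thin_1, further back on the left. It stays where it lies.

How it is judged:
By the outcome, as a careful person would: the job done as asked, in the order asked, and still so for the second after the job is handed in, with the robot touching nothing.
Of big_1, big_2, big_3 only 2 to 3 are there at a start; the rules pass over those that are not, and their reading is None.
At some moment in a run one of big_1, big_2, big_3 may be knocked a few centimetres aside while the robot is not near it.
Once in a run the grip may slacken for a moment while it holds something.
It also fails if it takes over 210 s, if anything falls off the work surface, if the arm or the gripper's body presses on something with over 40 N, if the wrist force passes 120 N, or if a joint passes its speed limit or range.

## Working session

There is one attempt and no reset: what is moved stays moved. The work goes in short steps, Python scripts to look and compute and a tool call to move; the robot and the scene stay as the last step left them, time stands still between calls to the robot, and variables do not carry over. Pictures are saved under pics/ and viewed, about 12 in all and at most 16, crops included, and the job is handed in when it is done.

Besides the shell and the picture viewer there is one more tool, called after "Request:" as name([rows], argument=value, ...), one row to a line, values as JSON. carry_out: Moves the arm, as the interface text tells. Its arguments: {"type":"object","properties":{"moves":{"type":"array"},"squeeze":{"type":"number"}},"required":["moves"]}

```bash
ls; mkdir -p pics
python3 - <<'E'
from plant import r
import cv2
s=r.get_state(); print(s, r.tcp_to_grasp)
for n in ("top","side"):
    im=r.capture(n); cv2.imwrite(f"pics/{n}0.png",im)
    p=r.camera_params(n); print(n,p)
E
```

```text
pics
{'time_s': 0.0, 'joints': array([-6.04991689e+01,  2.05909368e+01,  6.34044489e-01, -1.96747701e-02,
       -7.01352502e+01, -1.65069833e+01]), 'qd': array([-0.01316469,  0.00853997,  0.14222875,  0.0187292 , -0.06537126,
        0.01468798]), 'joint_torque': array([-2.16271983e-04, -5.82713413e+01,  2.93057799e+01,  6.99729100e+00,
        6.75010946e-03, -1.94868935e-04]), 'tcp_pos': array([ 0.15163638, -0.65725146,  0.22563176]), 'eef_rot': array([ 95.1584449 ,  89.90601889, 108.14559224]), 'contact_force': array([-0.64080915,  0.81035308,  0.33510404]), 'moment': array([-0.0575914 ,  0.00285751, -0.02524658]), 'gripper_width': 0.08758444213309034} 0.0188
top {'K': array([[395.84513051,   0.        , 274.51514195],
       [  0.        , 395.84513051, 209.76517101],
       [  0.        ,   0.        ,   1.        ]]), 'rvec': array([ 2.16351728, -2.19609519,  0.12202033]), 'tvec': array([0.26126902, 0.49891926, 0.86823173])}
side {'K': array([[475.67321197,   0.        , 276.53852668],
       [  0.        , 475.67321197, 204.98707042],
       [  0.        ,   0.        ,   1.        ]]), 'rvec': array([ 0.36677557, -2.55067083,  1.57079435]), 'tvec': array([ 0.53174118, -0.01140661,  1.29734382])}
```

Run:
```python
import cv2
im=cv2.imread("pics/top0.png"); cv2.imwrite("pics/top0b.png",cv2.resize(im,(800,600),interpolation=cv2.INTER_CUBIC))
```

```text
(no output)
```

View pics/top0b.png

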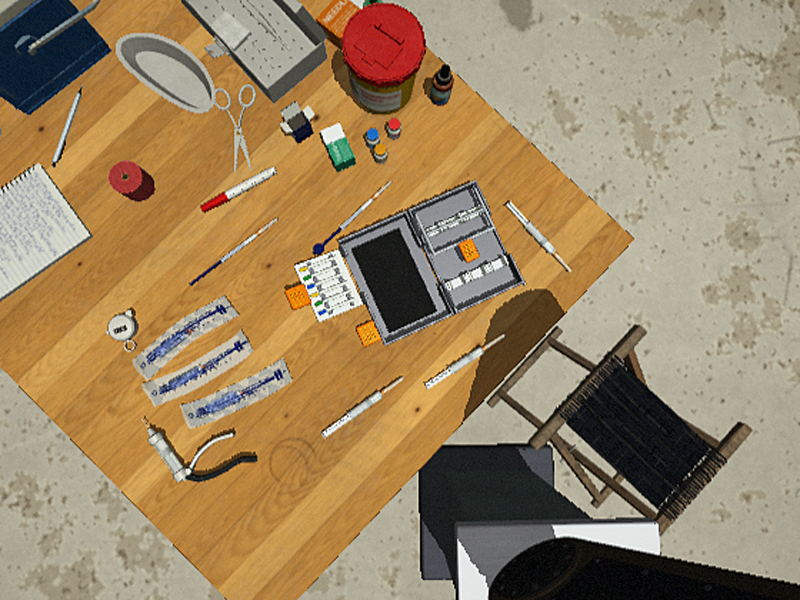

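View pics/side0.png

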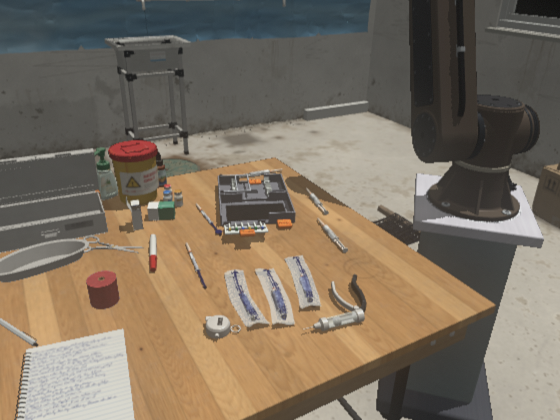

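```bash
python3 - <<'E'
import cv2
im=cv2.imread("pics/top0.png")[124:308,180:420]; cv2.imwrite("pics/crop0.png",cv2.resize(im,None,fx=3.25,fy=3.25,interpolation=cv2.INTER_CUBIC))
E
cat > h.py <<'E'
from plant import r
import numpy as np, cv2
from scipy.optimize import least_squares
from scipy.spatial.transform import Rotation as Ro
def ray(p,uv,z):
    R=cv2.Rodrigues(p["rvec"])[0]; c=-R.T@p["tvec"]
    d=R.T@np.linalg.inv(p["K"])@np.array([uv[0],uv[1],1.])
    return c+d*(z-c[2])/d[2]
def proj(p,X): return cv2.projectPoints(np.float64(X).reshape(-1,1,3),p["rvec"],p["tvec"],p["K"],None)[0][:,0]
def T(pose,X): # kit pose x,y,yaw(rad) ; X in mm
    X=np.atleast_2d(X)/1000.; c,s=np.cos(pose[2]),np.sin(pose[2])
    return np.c_[pose[0]+c*X[:,0]-s*X[:,1],pose[1]+s*X[:,0]+c*X[:,1],X[:,2]]
E
```

```text
(no output)
```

View pics/crop0.png

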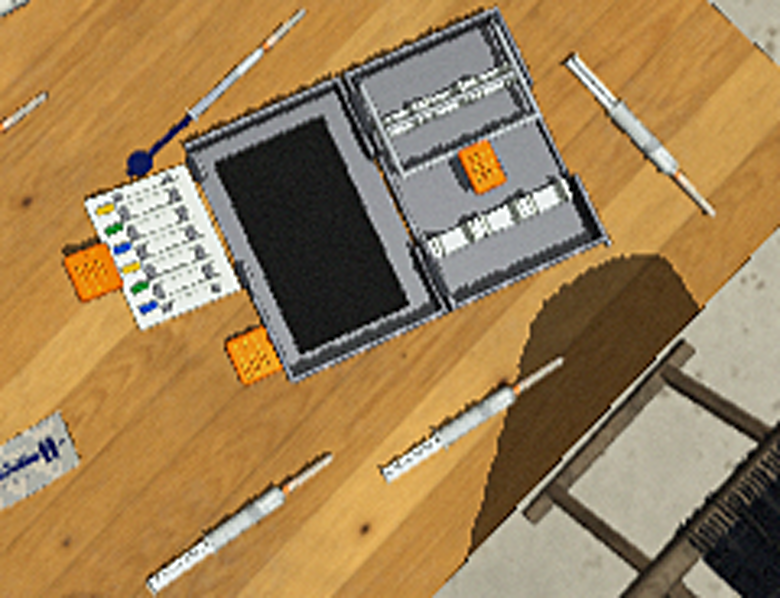

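```bash
cat >> h.py <<'E'
def un(c): return np.array(c,float)/3.25+[180,124]
E
python3 - <<'E'
from h import *
p=r.camera_params("top")
obs=[((497,8),(91,-60,31)),((607,241),(-91,-60,31)),((446,305),(-91,60,31)),((186,146),(91,182,31)),((292,379),(-91,182,31)),((253,353),(-62,198,7)),((482,167),(-9,0,36)),((340,80),(91,62,31))]
uv=np.array([un(a) for a,_ in obs]);X=np.array([b for _,b in obs])
f=lambda q:(proj(p,T(q,X))-uv).ravel()
best=min((least_squares(f,[.6,-.3,a],loss="soft_l1") for a in (0,.8,-.8,-1.6,-2.5,2.5)),key=lambda s:s.cost)
print(best.x,np.degrees(best.x[2]));print(f(best.x).reshape(-1,2).round(1))
q=best.x;np.save("kit.npy",q)
for n,P in dict(gtab=(-9,0,32),ghinge=(82,0,31),ctab=(-62,198,7),chinge=(0,61,31),lh=(34,182,10.5),ltab=(34,277,5),R=(0,-36,13),M=(0,0,13),L=(0,36,13)).items(): 
  w=T(q,P)[0]; print(n,w.round(4),np.hypot(*w[:2]).round(3))
print("ltab z5/20/40",[ray(p,un((92,272)),z).round(3) for z in(.005,.02,.04)])
for n,a,b,c0,c1 in (("A",(570,60),(713,213),(612,103),(668,163)),("B",(386,475),(562,361),(443,438),(516,393)),("C",(152,584),(330,457),(209,547),(284,494))):
  A,B,C0,C1=[ray(p,un(v),.008) for v in(a,b,c0,c1)]
  d=B-A; print(n,"mid",((A+B)/2).round(4),"len",np.linalg.norm(d).round(4),"yaw to cap",np.degrees(np.arctan2(d[1],d[0])).round(1),"barrel mid",((C0+C1)/2).round(4),np.linalg.norm(C1-C0).round(3),np.hypot(*((A+B)/2)[:2]).round(3))
R=Ro.from_euler("xyz",r.get_state()["eef_rot"],degrees=True).as_matrix();print(R.round(3))
E
```

```text
[0.58549207 0.13601906 0.40635867] 23.282637042510864
[[ 0.4 -1. ]
 [ 0.8 -0.2]
 [ 1.8  1.9]
 [-1.3 -0.8]
 [-0.8  1.7]
 [-0.5  1. ]
 [ 0.  -0.1]
 [-0.  -1.8]]
gtab [0.5772 0.1325 0.032 ] 0.592
ghinge [0.6608 0.1684 0.031 ] 0.682
ctab [0.4503 0.2934 0.007 ] 0.537
chinge [0.5614 0.1921 0.031 ] 0.593
lh [0.5448 0.3166 0.0105] 0.63
ltab [0.5072 0.4039 0.005 ] 0.648
R [0.5997 0.103  0.013 ] 0.608
M [0.5855 0.136  0.013 ] 0.601
L [0.5713 0.1691 0.013 ] 0.596
ltab z5/20/40 [array([0.511, 0.405, 0.005]), array([0.51 , 0.403, 0.02 ]), array([0.508, 0.4  , 0.04 ])]
A mid [0.6029 0.0137 0.008 ] len 0.1488 yaw to cap -138.9 barrel mid [0.6052 0.0145 0.008 ] 0.058 0.603
B mid [0.4052 0.1385 0.008 ] len 0.1469 yaw to cap -58.4 barrel mid [0.4067 0.1349 0.008 ] 0.06 0.428
C mid [0.3375 0.3015 0.008 ] len 0.1497 yaw to cap -55.7 barrel mid [0.3372 0.298  0.008 ] 0.063 0.453
[[-0.001 -0.225  0.974]
 [ 0.001  0.974  0.225]
 [-1.     0.002 -0.   ]]
```

Request:
carry_out([
  [20,38,20,0,0,0.009,100],
  [41,77,40,0,0,0.018,100],
  [63,117,60,0,0,0.027,100],
  [85,158,80,0,0,0.036,100],
  [106,197,100,0,0,0.045,100],
])

```text
time_s: 0.6
tcp_pos: [0.2581, -0.4589, 0.3269]
eef_rot: [105.3, 90.0, 120.8]
contact_force: [0.1, 0.2, 0.4]
gripper_width: 0.0876
```

Request:
carry_out([
  [21,39,0,0,0,0.009,100],
  [42,79,0,0,0,0.018,100],
  [64,118,0,0,0,0.027,100],
  [85,158,0,0,0,0.036,100],
  [106,197,0,0,0,0.045,100],
])

```text
time_s: 1.1
tcp_pos: [0.364, -0.2619, 0.3266]
eef_rot: [4.8, 90.0, 22.9]
contact_force: [1.3, -0.4, -0.3]
gripper_width: 0.0873
```

Request:
carry_out([
  [21,39,0,0,0,0.009,100],
  [42,79,0,0,0,0.018,100],
  [64,118,0,0,0,0.027,100],
  [85,158,0,0,0,0.036,100],
  [106,197,0,0,0,0.045,100],
])

```text
time_s: 1.6
tcp_pos: [0.47, -0.0647, 0.3266]
eef_rot: [30.2, 90.0, 51.0]
contact_force: [1.9, -0.6, -0.3]
gripper_width: 0.0877
```

Request:
carry_out([
  [21,39,-10,0,0,0.009,100],
  [42,79,-20,0,0,0.018,100],
  [64,118,-40,0,0,0.027,100],
  [85,158,-50,0,0,0.036,100],
  [106,197,-60,0,0,0.045,100],
])

```text
time_s: 2.1
tcp_pos: [0.576, 0.132, 0.2656]
eef_rot: [-178.8, 89.9, -155.5]
contact_force: [0.5, -0.5, 1.4]
gripper_width: 0.0875
```

Run:
```python
from h import *
s=r.get_state(); p=r.camera_params("wrist"); im=r.capture("wrist")
print(s["time_s"],s["tcp_pos"],s["contact_force"]);R=Ro.from_euler("xyz",s["eef_rot"],degrees=True).as_matrix();print(R.round(3))
np.save("w1.npy",p,allow_pickle=True)
Rc=cv2.Rodrigues(p["rvec"])[0];print("cam",-Rc.T@p["tvec"],p["K"][0],Rc.round(2))
cv2.imwrite("pics/w1.png",im);cv2.imwrite("pics/w1b.png",cv2.resize(im,(800,600),interpolation=cv2.INTER_CUBIC))
```

```text
2.1 [0.57599764 0.13203331 0.26555751] [ 0.51492077 -0.47426352  1.36336467]
[[-0.001 -0.396  0.918]
 [-0.     0.918  0.396]
 [-1.    -0.    -0.001]]
cam [0.50931143 0.10298203 0.42452115] [366.70761174   0.         282.44305747] [[-0.4   0.92 -0.  ]
 [ 0.88  0.38  0.27]
 [ 0.25  0.11 -0.96]]
```

View pics/w1b.png

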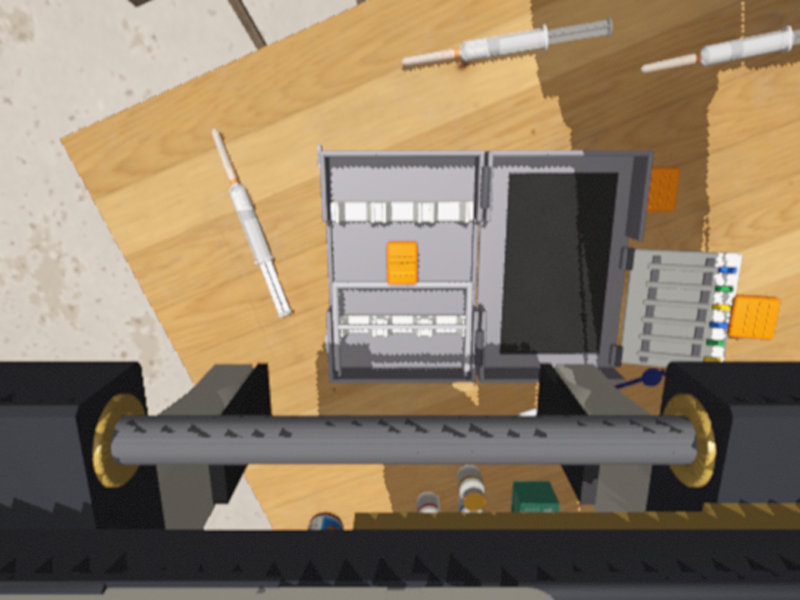

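```bash
cat >> h.py <<'E'
def u8(c): return np.array(c,float)*0.7
def fit(views,q0):
    f=lambda q:np.concatenate([((proj(p,T(q,X))-uv)*w).ravel() for p,uv,X,w in views])
    s=least_squares(f,q0,loss="soft_l1"); return s.x,f(s.x).reshape(-1,2).round(1)
E
python3 - <<'E'
from h import *
p=np.load("w1.npy",allow_pickle=True).item()
obs=[((321,151),(-91,-60,31)),((479,152),(-91,60,31)),((652,152),(-91,182,31)),((402,262),(-9,0,36)),((664,189),(-62,198,12)),((330,381),(91,-60,31)),((472,381),(91,60,31))]
uv=np.array([u8(a) for a,_ in obs]);X=np.array([b for _,b in obs],float)
q,res=fit([(p,uv,X,1)],np.load("kit.npy"));print(q,np.degrees(q[2]));print(res)
np.save("kit1.npy",q)
for n,P in dict(gtab=(-9,0,32),ghinge=(82,0,31),ctab=(-62,198,7),lh=(34,182,10.5),ltab=(34,277,5),R=(0,-36,13),M=(0,0,13),L=(0,36,13)).items(): print(n,T(q,P)[0].round(4))
print("ltab",[ray(p,u8((754,317)),z).round(3) for z in(.01,.02,.03,.05)])
for n,a,b,c0,c1 in (("A",(287,313),(216,131),(238,187),(266,258)),("B",(610,27),(404,64),(464,50),(546,37)),("C",(799,39),(644,69),(703,56),(792,40))):
  A,B,C0,C1=[ray(p,u8(v),.008) for v in(a,b,c0,c1)]
  d=B-A; print(n,"mid",((A+B)/2).round(4),"len",np.linalg.norm(d).round(4),"yaw to cap",np.degrees(np.arctan2(d[1],d[0])).round(1),"barrel mid",((C0+C1)/2).round(4),np.linalg.norm(C1-C0).round(3))
E
```

```text
[0.58855411 0.135355   0.40390237] 23.141901221467453
[[-1.7 -1. ]
 [ 4.4 -1.4]
 [ 1.9 -1.1]
 [-0.2  0.9]
 [-3.4  0.8]
 [-1.5  1.2]
 [ 2.3  1.4]]
gtab [0.5803 0.1318 0.032 ]
ghinge [0.664  0.1676 0.031 ]
ctab [0.4537 0.2931 0.007 ]
lh [0.5483 0.3161 0.0105]
ltab [0.511  0.4034 0.005 ]
R [0.6027 0.1023 0.013 ]
M [0.5886 0.1354 0.013 ]
L [0.5744 0.1685 0.013 ]
ltab [array([0.511, 0.419, 0.01 ]), array([0.511, 0.412, 0.02 ]), array([0.511, 0.404, 0.03 ]), array([0.511, 0.389, 0.05 ])]
A mid [0.6046 0.014  0.008 ] len 0.1503 yaw to cap -139.3 barrel mid [0.6026 0.0126 0.008 ] 0.059
B mid [0.4083 0.1402 0.008 ] len 0.1499 yaw to cap -57.3 barrel mid [0.4074 0.1387 0.008 ] 0.06
C mid [0.3516 0.2862 0.008 ] len 0.1112 yaw to cap -56.4 barrel mid [0.3406 0.3015 0.008 ] 0.064
```

Request:
carry_out([
  [-2,-2,-50,0,0,0,55],
  [-2,-2,-100,0,0,0,55],
  [-2,-2,-150,0,0,0,55],
  [-2,-2,-195,0,0,0,55],
  [-2,-2,-230,0,0,0,55],
], squeeze=15)

```text
time_s: 2.65
tcp_pos: [0.5723, 0.1276, 0.0336]
eef_rot: [-179.1, 89.8, -155.8]
contact_force: [0.4, 0.3, -0.1]
gripper_width: 0.0533
```

Request:
carry_out([
  [0,0,-10,0,0,0,55],
  [0,0,-15,0,0,0,55],
  [0,0,-15,0,0,0,10],
  [0,0,-15,0,0,0,10],
  [0,0,-15,0,0,0,10],
])

```text
time_s: 3.15
tcp_pos: [0.5748, 0.1289, 0.0234]
eef_rot: [5.4, 89.8, 28.7]
contact_force: [-0.5, -0.9, -0.2]
gripper_width: 0.0294
```

Request:
carry_out([
  [0,0,0,0,0,0,10],
  [0,0,0,0,0,0,10],
])

```text
time_s: 3.35
tcp_pos: [0.5743, 0.1295, 0.023]
eef_rot: [21.4, 89.8, 44.7]
contact_force: [-3.7, 4.7, 4.8]
gripper_width: 0.0236
```

Request:
carry_out([
  [3,1,24,0,0,0,10],
  [11,5,46,0,0,0,10],
  [24,10,66,0,0,0,10],
  [41,17,81,0,0,0,10],
  [61,26,92,0,0,0,10],
])

```text
time_s: 3.85
tcp_pos: [0.6345, 0.1557, 0.1155]
eef_rot: [54.4, 89.9, 77.7]
contact_force: [0.2, 4.5, -9.0]
gripper_width: 0.0233
```

Request:
carry_out([
  [10,4,3,0,0,0,10],
  [21,9,4,0,0,0,10],
  [31,13,4,0,0,0,10],
  [40,17,3,0,0,0,10],
  [40,17,3,0,0,0,10],
])

```text
time_s: 4.35
tcp_pos: [0.6766, 0.1738, 0.1188]
eef_rot: [13.7, 89.7, 37.0]
contact_force: [-2.1, 5.9, 6.3]
gripper_width: 0.0236
```

Request:
carry_out([
  [0,0,0,0,0,0,60],
  [0,0,0,0,0,0,60],
  [0,0,0,0,0,0,60],
  [0,0,40,0,0,0,60],
  [0,0,80,0,0,0,60],
])

```text
time_s: 4.85
tcp_pos: [0.6738, 0.1704, 0.196]
eef_rot: [-171.7, 89.8, -148.4]
contact_force: [1.3, 0.4, 0.1]
gripper_width: 0.0519
```

Request:
carry_out([
  [-15,-33,10,0,0,0.062,60],
  [-30,-66,10,0,0,0.124,60],
  [-45,-99,10,0,0,0.186,60],
  [-60,-132,10,0,0,0.248,60],
  [-73,-160,10,0,0,0.31,60],
])

```text
time_s: 5.35
tcp_pos: [0.6005, 0.0094, 0.2067]
eef_rot: [-174.1, 90.0, -132.9]
contact_force: [0.4, 0.4, 0.3]
gripper_width: 0.0525
```

Request:
carry_out([
  [0,0,0,0,0,0,60],
])

```text
time_s: 5.45
tcp_pos: [0.5998, 0.0081, 0.2071]
eef_rot: [162.8, 90.0, -156.2]
contact_force: [-0.3, 0.0, 0.2]
gripper_width: 0.0526
```

```bash
cat >> h.py <<'E'
def look(tag):
    s=r.get_state(); p=r.camera_params("wrist"); im=r.capture("wrist")
    R=Ro.from_euler("xyz",s["eef_rot"],degrees=True).as_matrix()
    print(s["time_s"],s["tcp_pos"].round(4),"jaw yaw",np.degrees(np.arctan2(R[1,1],R[0,1])).round(1),"j",s["joints"].round(0),"w",round(s["gripper_width"],4))
    np.save(tag+".npy",p,allow_pickle=True)
    cv2.imwrite(f"pics/{tag}.png",cv2.resize(im,(800,600),interpolation=cv2.INTER_CUBIC))
def ld(tag): return np.load(tag+".npy",allow_pickle=True).item()
def line(tag,a,b,z=.008):
    p=ld(tag);A,B=[ray(p,u8(v),z) for v in(a,b)];d=B-A
    print("mid",((A+B)/2).round(4),"len",np.linalg.norm(d).round(4),"yaw",np.degrees(np.arctan2(d[1],d[0])).round(1))
E
python3 -c "
from h import *
look('w2')"
```

```text
5.45 [0.5998 0.0081 0.2071] jaw yaw 131.0 j [ 19.  14. -11.   0. -65. -68.] w 0.0526
```

View pics/w2.png

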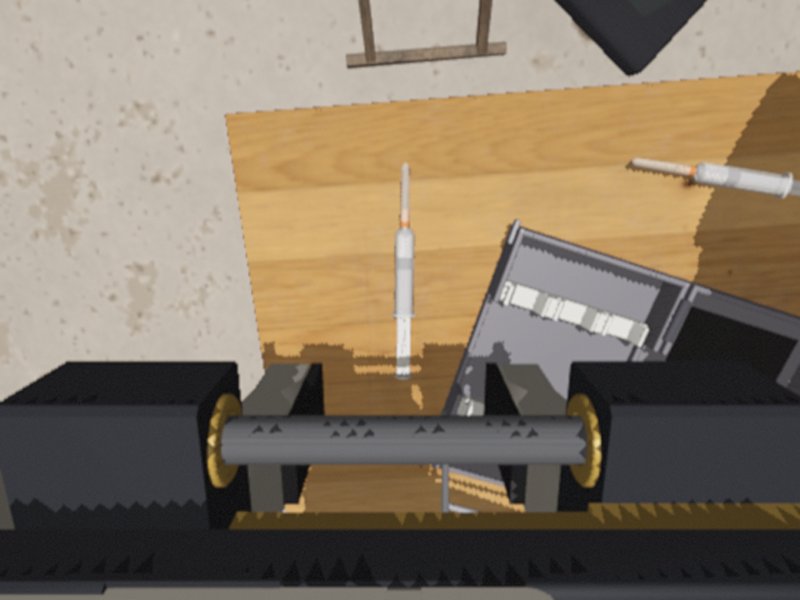

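```bash
python3 -c "
from h import *
line('w2',(403,377),(405,165)); line('w2',(402,318),(405,228),.011)
print(proj(ld('w2'),[[.5998,.0081,.0]])/.7)"
```

```text
mid [0.6058 0.0127 0.008 ] len 0.1513 yaw -139.6
mid [0.604  0.0107 0.011 ] len 0.0637 yaw -140.9
[[404.55874807 264.04399384]]
```

Request:
carry_out([
  [2,2,-50,0,0,-0.01,50],
  [2,2,-100,0,0,-0.01,50],
  [2,2,-145,0,0,-0.01,50],
  [2,2,-180,0,0,-0.01,50],
  [2,2,-195,0,0,-0.01,50],
], squeeze=25)

```text
time_s: 6.0
tcp_pos: [0.6016, 0.0132, 0.0075]
eef_rot: [155.0, 89.7, -164.5]
contact_force: [-0.0, 0.8, 0.1]
gripper_width: 0.0437
```

Request:
carry_out([
  [0,0,-8,0,0,0,50],
  [0,0,-8,0,0,0,5],
  [0,0,-8,0,0,0,5],
  [0,0,-8,0,0,0,5],
  [0,0,-8,0,0,0,5],
])

```text
time_s: 6.5
tcp_pos: [0.6045, 0.0136, 0.0048]
eef_rot: [-22.8, 89.9, 17.7]
contact_force: [0.7, 1.1, 0.3]
gripper_width: 0.0171
```

Request:
carry_out([
  [0,0,0,0,0,0,5],
  [0,0,10,0,0,0,5],
  [0,0,30,0,0,0,5],
  [0,0,55,0,0,0,5],
  [0,0,80,0,0,0,5],
])

```text
time_s: 7.0
tcp_pos: [0.6036, 0.0132, 0.0851]
eef_rot: [-166.1, 90.0, -125.6]
contact_force: [-0.4, 0.5, -0.4]
gripper_width: 0.0125
```

Request:
carry_out([
  [0,25,0,0,0,-0.1,5],
  [-1,55,0,0,0,-0.2,5],
  [-2,80,0,0,0,-0.3,5],
  [-2,90,0,0,0,-0.3,5],
  [-2,90,0,0,0,-0.3,5],
])

```text
time_s: 7.5
tcp_pos: [0.6019, 0.1045, 0.0842]
eef_rot: [0.0, 90.0, 23.6]
contact_force: [-0.5, 0.6, 0.4]
gripper_width: 0.0127
```

```bash
python3 -c "
from h import *
look('w3')
q=np.load('kit1.npy')
print((proj(ld('w3'),T(q,[[-46,-36,13],[46,-36,13],[-46,0,13],[-91,-60,31],[-91,60,31],[91,-60,31],[-46,-56,24],[-46,56,24]]))/.7).round(0))"
```

```text
7.5 [0.6019 0.1045 0.0842] jaw yaw 113.5 j [ 28.  22. -18.   0. -50. -95.] w 0.0127
[[400. 221.]
 [399. 412.]
 [482. 221.]
 [337. 107.]
 [653. 109.]
 [348. 515.]
 [352. 223.]
 [621. 225.]]
```

View pics/w3.png

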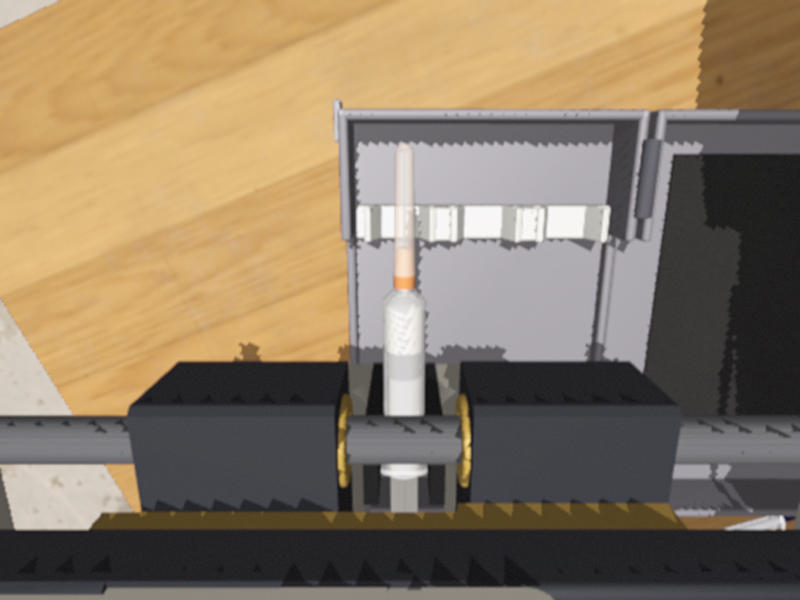

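Request:
carry_out([
  [1,-1,-20,0,0,0,5],
  [1,-1,-40,0,0,0,5],
  [1,-1,-55,0,0,0,5],
  [1,-1,-63,0,0,0,5],
  [1,-1,-66,0,0,0,5],
])

```text
time_s: 8.05
tcp_pos: [0.602, 0.101, 0.0175]
eef_rot: [-168.6, 89.9, -145.3]
contact_force: [-10.6, -0.9, 21.9]
gripper_width: 0.0125
```

Request:
carry_out([
  [0,0,0,0,0,0,5],
])

```text
time_s: 8.15
tcp_pos: [0.6028, 0.1016, 0.0181]
eef_rot: [-134.1, 90.0, -110.8]
contact_force: [0.5, 0.5, 0.5]
gripper_width: 0.0123
```

Request:
carry_out([
  [0,0,0,0,0,0,27],
  [0,0,0,0,0,0,27],
  [0,0,20,0,0,0,27],
  [0,0,60,0,0,0,27],
  [0,0,100,0,0,0,27],
])

```text
time_s: 8.65
tcp_pos: [0.6023, 0.102, 0.1184]
eef_rot: [-172.0, 89.9, -148.7]
contact_force: [1.0, 0.8, 0.8]
gripper_width: 0.0235
```

Request:
carry_out([
  [-30,8,20,0,0,-0.14,50],
  [-65,16,40,0,0,-0.28,50],
  [-100,24,60,0,0,-0.42,50],
  [-135,31,60,0,0,-0.56,50],
  [-170,37,60,0,0,-0.7,50],
])

```text
time_s: 9.15
tcp_pos: [0.4319, 0.1397, 0.1785]
eef_rot: [60.1, 89.9, 43.0]
contact_force: [-0.8, 0.4, 0.2]
gripper_width: 0.0435
```

Request:
carry_out([
  [-8,0,0,0,0,-0.14,50],
  [-16,0,0,0,0,-0.28,50],
  [-24,0,0,0,0,-0.42,50],
  [-25,0,0,0,0,-0.56,50],
  [-25,0,0,0,0,-0.7,50],
])

```text
time_s: 9.65
tcp_pos: [0.4331, 0.103, 0.1731]
eef_rot: [172.3, 85.0, 120.0]
contact_force: [-0.4, 0.3, 0.6]
gripper_width: 0.0437
```

Request:
carry_out([
  [0,0,0,0,0,0,50],
  [0,0,0,0,0,0,50],
])

```text
time_s: 9.85
tcp_pos: [0.4328, 0.1022, 0.1724]
eef_rot: [173.5, 85.1, 121.3]
contact_force: [0.1, 0.4, 0.5]
gripper_width: 0.0436
```

```bash
python3 -c "
from h import *
look('w4')
print(proj(ld('w4'),[[.408,.140,.008]])/.7)"
```

```text
9.85 [0.4328 0.1022 0.1724] jaw yaw 37.7 j [  34.    2.  -28.   -6.  -59. -174.] w 0.0436
[[405.79679987 227.21842244]]
```

View pics/w4.png

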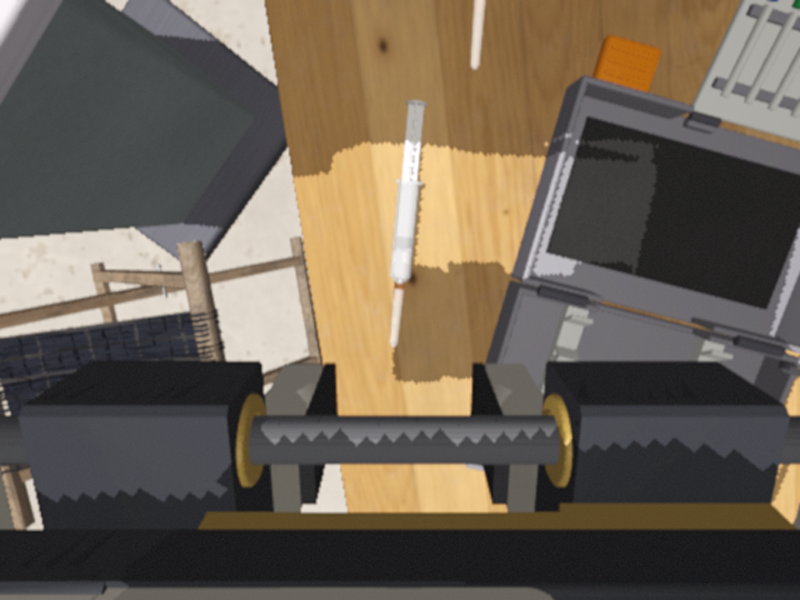

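Request:
carry_out([
  [0,0,5,0,0,0.145,50],
  [0,0,10,0,0,0.29,50],
  [0,0,15,0,0,0.435,50],
  [0,0,15,0,0,0.58,50],
  [0,0,15,0,0,0.725,50],
])

```text
time_s: 10.4
tcp_pos: [0.4323, 0.1034, 0.1876]
eef_rot: [173.5, 85.2, 163.3]
contact_force: [-0.8, 0.6, -0.7]
gripper_width: 0.0436
```

Request:
carry_out([
  [0,0,0,0,0,0.145,50],
  [0,0,0,0,0,0.29,50],
  [0,0,0,0,0,0.435,50],
  [0,0,0,0,0,0.58,50],
  [0,0,0,0,0,0.725,50],
])

```text
time_s: 10.9
tcp_pos: [0.4323, 0.1034, 0.1874]
eef_rot: [173.9, 85.1, -154.7]
contact_force: [0.1, -0.1, 0.4]
gripper_width: 0.0436
```

Request:
carry_out([
  [0,0,0,0,0,0.145,50],
  [0,0,0,0,0,0.29,50],
  [0,0,0,0,0,0.435,50],
  [0,0,0,0,0,0.58,50],
  [0,0,0,0,0,0.725,50],
])

```text
time_s: 11.4
tcp_pos: [0.4323, 0.1034, 0.1874]
eef_rot: [174.1, 85.1, -113.0]
contact_force: [-0.5, 0.0, 0.0]
gripper_width: 0.0438
```

Request:
carry_out([
  [0,0,0,0,0,0.145,50],
  [0,0,0,0,0,0.29,50],
  [0,0,0,0,0,0.435,50],
  [0,0,0,0,0,0.58,50],
  [0,0,0,0,0,0.725,50],
])

```text
time_s: 11.9
tcp_pos: [0.4322, 0.1034, 0.1874]
eef_rot: [174.1, 85.1, -71.4]
contact_force: [0.3, 0.7, -0.2]
gripper_width: 0.0438
```

Request:
carry_out([
  [0,0,0,0,0,0.145,50],
  [0,0,0,0,0,0.17,50],
  [0,0,0,0,0,0.17,50],
])

```text
time_s: 12.2
tcp_pos: [0.4323, 0.1032, 0.1875]
eef_rot: [174.2, 85.1, -62.2]
contact_force: [-0.0, 0.5, 0.6]
gripper_width: 0.0441
```

```bash
python3 -c "
from h import *
line('w4',(417,102),(394,345)); line('w4',(409,182),(401,280),.011)
s=r.get_state();R=Ro.from_euler('xyz',s['eef_rot'],degrees=True).as_matrix();print(s['time_s'],s['tcp_pos'],s['joints'].round(0));print(R.round(3),np.degrees(np.arctan2(R[1,1],R[0,1])))"
```

```text
mid [0.4082 0.1389 0.008 ] len 0.1501 yaw -57.7
mid [0.4092 0.1375 0.011 ] len 0.0601 yaw -57.0
12.2 [0.43228497 0.10315438 0.18746475] [ 43.  -1. -33.   6. -59. -13.]
[[ 0.04  -0.833 -0.552]
 [-0.075 -0.554  0.829]
 [-0.996  0.009 -0.085]] -146.3843745571952
```

Request:
carry_out([
  [-12,17,0,0.075,0.04,-0.023,50],
  [-23,35,-20,0.075,0.04,-0.023,50],
  [-23,35,-40,0.075,0.04,-0.023,50],
  [-23,35,-60,0.075,0.04,-0.023,50],
  [-23,35,-60,0.075,0.04,-0.023,50],
])

```text
time_s: 12.7
tcp_pos: [0.4081, 0.1369, 0.1252]
eef_rot: [94.5, 89.6, -143.3]
contact_force: [-0.2, 0.2, -0.3]
gripper_width: 0.0438
```

```bash
python3 -c "
from h import *
s=r.get_state();R=Ro.from_euler('xyz',s['eef_rot'],degrees=True).as_matrix();print(s['time_s'],s['tcp_pos'],s['joints'].round(0));print(R.round(3),np.degrees(np.arctan2(R[1,1],R[0,1])))"
```

```text
12.7 [0.40809552 0.13691754 0.12520702] [ 45.   3. -37.  -0. -51. -13.]
[[-0.005 -0.846 -0.533]
 [-0.004 -0.533  0.846]
 [-1.     0.007 -0.001]] -147.76826171321397
```

Request:
carry_out([
  [0,0,-45,0,0,0,50],
  [0,0,-85,0,0,0,50],
  [0,0,-110,0,0,0,50],
  [0,0,-120,0,0,0,50],
  [0,0,-122,0,0,0,50],
])

```text
time_s: 13.2
tcp_pos: [0.4096, 0.1378, 0.005]
eef_rot: [99.1, 89.8, -138.6]
contact_force: [0.3, -0.6, 1.3]
gripper_width: 0.0439
```

Request:
carry_out([
  [0,0,0,0,0,0,5],
  [0,0,0,0,0,0,5],
  [0,0,0,0,0,0,5],
  [0,0,0,0,0,0,5],
  [0,0,0,0,0,0,5],
])

```text
time_s: 13.7
tcp_pos: [0.4098, 0.138, 0.0058]
eef_rot: [73.5, 90.0, -164.1]
contact_force: [-2.2, -0.3, 6.7]
gripper_width: 0.0126
```

Request:
carry_out([
  [0,0,0,0,0,0,5],
  [0,0,15,0,0,0,5],
  [0,0,45,0,0,0,5],
  [0,0,80,0,0,0,5],
  [0,0,80,0,0,0,5],
])

```text
time_s: 14.2
tcp_pos: [0.4118, 0.1395, 0.0893]
eef_rot: [-83.3, 89.7, 39.2]
contact_force: [0.7, 0.3, -0.4]
gripper_width: 0.0125
```

Request:
carry_out([
  [10,0,0,0,0,-0.145,5],
  [25,0,0,0,0,-0.29,5],
  [40,0,0,0,0,-0.435,5],
  [55,0,0,0,0,-0.58,5],
  [70,0,0,0,0,-0.725,5],
])

```text
time_s: 14.7
tcp_pos: [0.4799, 0.1376, 0.0849]
eef_rot: [95.5, 89.9, 176.0]
contact_force: [-0.5, 1.0, -0.2]
gripper_width: 0.0126
```

Request:
carry_out([
  [15,0,0,0,0,-0.145,5],
  [30,0,0,0,0,-0.29,5],
  [45,-1,0,0,0,-0.435,5],
  [60,-2,0,0,0,-0.58,5],
  [75,-3,0,0,0,-0.725,5],
])

```text
time_s: 15.2
tcp_pos: [0.5548, 0.1345, 0.0847]
eef_rot: [107.7, 89.9, 146.7]
contact_force: [-0.4, 0.7, -0.2]
gripper_width: 0.0128
```

Request:
carry_out([
  [15,0,0,0,0,-0.14,5],
  [30,0,0,0,0,-0.28,5],
  [35,0,0,0,0,-0.28,5],
  [35,0,0,0,0,-0.28,5],
])

```text
time_s: 15.6
tcp_pos: [0.5895, 0.1345, 0.0846]
eef_rot: [115.2, 89.9, 138.6]
contact_force: [-0.5, 1.1, 0.7]
gripper_width: 0.0127
```

```bash
python3 -c "
from h import *
look('w5')"
```

```text
15.6 [0.5895 0.1345 0.0846] jaw yaw 113.5 j [ 31.  21. -19.  -0. -50. -98.] w 0.0127
```

View pics/w5.png

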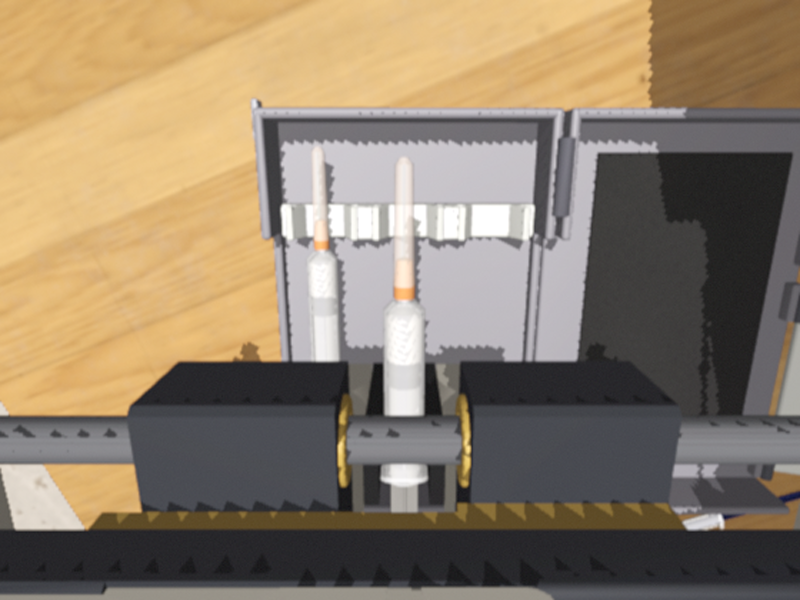

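Request:
carry_out([
  [0,0,-20,0,0,0,5],
  [0,0,-40,0,0,0,5],
  [0,0,-55,0,0,0,5],
  [0,0,-62,0,0,0,5],
  [0,0,-66,0,0,0,5],
])

```text
time_s: 16.15
tcp_pos: [0.5888, 0.1346, 0.0188]
eef_rot: [118.6, 89.9, 141.9]
contact_force: [-3.3, -0.3, 9.8]
gripper_width: 0.0126
```

Request:
carry_out([
  [0,0,0,0,0,0,5],
])

```text
time_s: 16.25
tcp_pos: [0.5894, 0.1348, 0.0195]
eef_rot: [88.7, 89.9, 112.1]
contact_force: [-0.1, 0.1, -0.0]
gripper_width: 0.0128
```

Request:
carry_out([
  [0,0,0,0,0,0,21],
  [0,0,0,0,0,0,21],
  [0,0,20,0,0,0,21],
  [0,0,60,0,0,0,21],
  [0,0,100,0,0,0,21],
])

```text
time_s: 16.75
tcp_pos: [0.5891, 0.1344, 0.1202]
eef_rot: [129.0, 89.9, 152.3]
contact_force: [1.2, -0.8, 0.0]
gripper_width: 0.0183
```

Request:
carry_out([
  [-20,14,20,0,0,0.145,50],
  [-40,28,40,0,0,0.29,50],
  [-60,42,60,0,0,0.435,50],
  [-80,56,60,0,0,0.58,50],
  [-100,70,60,0,0,0.725,50],
])

```text
time_s: 17.25
tcp_pos: [0.4891, 0.2055, 0.1805]
eef_rot: [21.2, 89.8, 86.4]
contact_force: [0.3, -0.4, -0.4]
gripper_width: 0.0434
```

Request:
carry_out([
  [-20,14,0,0,0,0.145,50],
  [-40,28,0,0,0,0.29,50],
  [-60,42,0,0,0,0.435,50],
  [-80,56,0,0,0,0.58,50],
  [-100,70,0,0,0,0.725,50],
])

```text
time_s: 17.75
tcp_pos: [0.3887, 0.2752, 0.1797]
eef_rot: [57.9, 89.9, 164.6]
contact_force: [0.9, 0.9, -0.3]
gripper_width: 0.0436
```

Request:
carry_out([
  [-20,12,0,0,0,0.145,50],
  [-40,22,0,0,0,0.29,50],
  [-45,22,0,0,0,0.3,50],
  [-45,22,0,0,0,0.3,50],
])

```text
time_s: 18.15
tcp_pos: [0.344, 0.2969, 0.1797]
eef_rot: [60.8, 89.9, -175.7]
contact_force: [0.2, 0.2, -0.4]
gripper_width: 0.044
```

```bash
python3 -c "
from h import *
look('w6')
im=cv2.imread('pics/w6.png');cv2.imwrite('pics/w6.png',im[:420])"
```

```text
18.15 [0.344  0.2969 0.1797] jaw yaw -146.5 j [ 66.   2. -30.  -0. -59. -32.] w 0.044
```

View pics/w6.png

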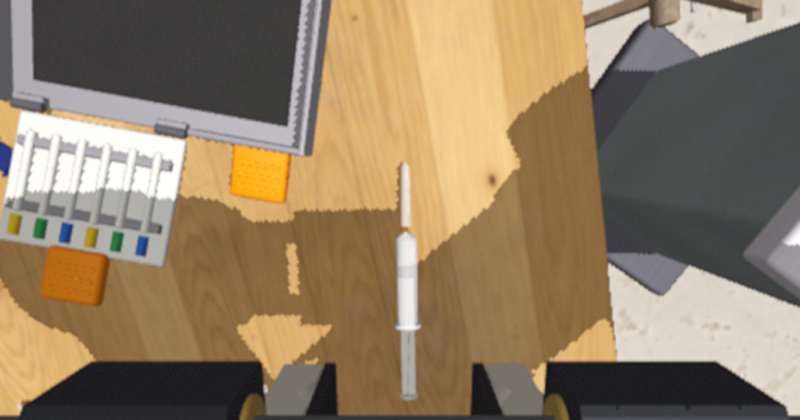

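```bash
python3 -c "
from h import *
line('w6',(409,400),(405,164)); line('w6',(408,327),(406,233),.011)
p=ld('w6');q=np.load('kit1.npy')
print('ctab',ray(p,u8((260,174)),.012),T(q,(-62,198,12)))
print('ltab',[ray(p,u8((75,276)),z).round(4) for z in (.01,.02,.03,.04)])
c,s=np.cos(q[2]),np.sin(q[2])
for z in (.01,.02,.03,.04):
  for t,uv in (('w6',(75,276)),('w1',(754,317))):
    d=ray(ld(t),u8(uv),z)[:2]-q[:2]; print(z,t,'tray',(np.array([c*d[0]+s*d[1],-s*d[0]+c*d[1]])*1000).round(1))
d=ray(p,u8((260,174)),.012)[:2]-q[:2];print((np.array([c*d[0]+s*d[1],-s*d[0]+c*d[1]])*1000).round(1))
d=ray(p,u8((308,153)),.031)[:2]-q[:2];print((np.array([c*d[0]+s*d[1],-s*d[0]+c*d[1]])*1000).round(1))
"
```

```text
mid [0.3377 0.3031 0.008 ] len 0.1575 yaw -55.5
mid [0.3412 0.298  0.011 ] len 0.0618 yaw -55.2
ctab [0.45222438 0.29142817 0.012     ] [[0.45372706 0.2930562  0.012     ]]
ltab [array([0.5205, 0.4127, 0.01  ]), array([0.5164, 0.4073, 0.02  ]), array([0.5123, 0.4019, 0.03  ]), array([0.5082, 0.3965, 0.04  ])]
0.01 w6 tray [ 46.5 281.8]
0.01 w1 tray [ 40.5 291.3]
0.02 w6 tray [ 40.6 278.4]
0.02 w1 tray [ 37.5 284.3]
0.03 w6 tray [ 34.7 275.1]
0.03 w1 tray [ 34.4 277.3]
0.04 w6 tray [ 28.8 271.7]
0.04 w1 tray [ 31.4 270.3]
[-64.  197.1]
[-94.3 179.3]
```

Request:
carry_out([
  [-4,2,-45,0,0,0.017,50],
  [-4,2,-90,0,0,0.017,50],
  [-4,2,-135,0,0,0.017,50],
  [-4,2,-165,0,0,0.017,50],
  [-4,2,-174,0,0,0.017,50],
])

```text
time_s: 18.7
tcp_pos: [0.3403, 0.2964, 0.0024]
eef_rot: [112.5, 89.6, -123.2]
contact_force: [-0.0, -0.5, 0.3]
gripper_width: 0.0439
```

Request:
carry_out([
  [0,0,-1,0,0,0,50],
  [0,0,-1,0,0,0,5],
  [0,0,-1,0,0,0,5],
  [0,0,-1,0,0,0,5],
  [0,0,-1,0,0,0,5],
])

```text
time_s: 19.2
tcp_pos: [0.3408, 0.2994, 0.0052]
eef_rot: [2.1, 89.9, 126.6]
contact_force: [-0.2, -0.2, -0.8]
gripper_width: 0.0177
```

Request:
carry_out([
  [0,0,0,0,0,0,5],
  [0,0,0,0,0,0,5],
  [0,0,20,0,0,0,5],
  [0,0,50,0,0,0,5],
  [0,0,80,0,0,0,5],
])

```text
time_s: 19.7
tcp_pos: [0.3403, 0.2983, 0.085]
eef_rot: [102.7, 89.8, -132.8]
contact_force: [-0.1, 1.5, -0.3]
gripper_width: 0.0127
```

Request:
carry_out([
  [15,-8,5,0,0,-0.145,5],
  [34,-19,10,0,0,-0.29,5],
  [53,-30,10,0,0,-0.435,5],
  [72,-41,10,0,0,-0.58,5],
  [91,-52,10,0,0,-0.725,5],
])

```text
time_s: 20.2
tcp_pos: [0.4322, 0.2463, 0.0945]
eef_rot: [76.5, 89.9, 159.1]
contact_force: [0.2, 0.8, -0.3]
gripper_width: 0.0129
```

Request:
carry_out([
  [19,-11,0,0,0,-0.145,5],
  [38,-22,0,0,0,-0.29,5],
  [57,-33,0,0,0,-0.435,5],
  [76,-44,0,0,0,-0.58,5],
  [95,-55,0,0,0,-0.725,5],
])

```text
time_s: 20.7
tcp_pos: [0.5271, 0.1911, 0.0942]
eef_rot: [94.3, 89.9, 135.4]
contact_force: [-0.3, 0.6, -0.1]
gripper_width: 0.0125
```

Request:
carry_out([
  [19,-11,0,0,0,-0.145,5],
  [38,-22,0,0,0,-0.29,5],
  [44,-26,-10,0,0,-0.315,5],
  [44,-26,-10,0,0,-0.315,5],
])

```text
time_s: 21.1
tcp_pos: [0.5698, 0.1647, 0.0824]
eef_rot: [145.0, 89.8, 168.4]
contact_force: [-1.1, -0.7, -1.1]
gripper_width: 0.0126
```

```bash
python3 -c "
from h import *
look('w7')
p=ld('w7');im=cv2.imread('pics/w7.png')
cv2.imwrite('pics/w7.png',im[:420])
q=np.load('kit1.npy');print((proj(p,T(q,[[-46,36,13],[-46,0,13],[-46,-36,13]]))/.7).round(0))"
```

```text
21.1 [0.5698 0.1647 0.0824] jaw yaw 113.4 j [  35.   20.  -20.   -0.  -50. -101.] w 0.0126
[[408. 235.]
 [326. 235.]
 [243. 235.]]
```

View pics/w7.png

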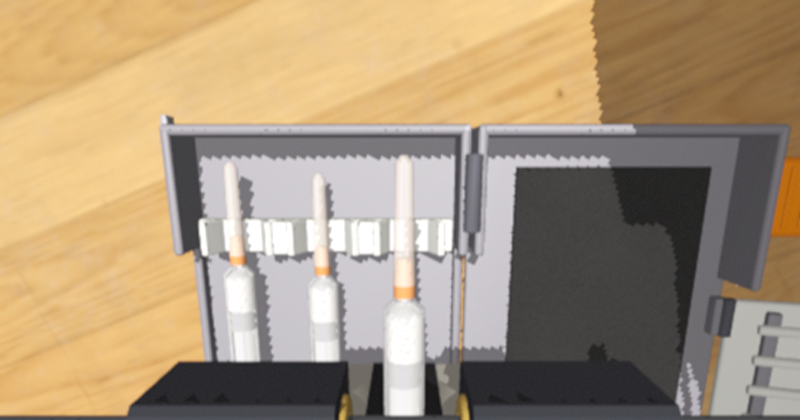

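Request:
carry_out([
  [-1,1,-20,0,0,0,5],
  [-1,2,-40,0,0,0,5],
  [-1,2,-54,0,0,0,5],
  [-1,2,-61,0,0,0,5],
  [-1,2,-65,0,0,0,5],
])

```text
time_s: 21.65
tcp_pos: [0.5691, 0.1679, 0.0188]
eef_rot: [115.8, 89.9, 139.3]
contact_force: [1.3, 0.0, 0.4]
gripper_width: 0.0127
```

Request:
carry_out([
  [0,0,0,0,0,0,5],
])

```text
time_s: 21.75
tcp_pos: [0.5694, 0.1679, 0.0191]
eef_rot: [97.5, 89.9, 120.9]
contact_force: [-0.8, 0.6, -0.3]
gripper_width: 0.0128
```

Request:
carry_out([
  [0,0,0,0,0,0,21],
  [0,0,0,0,0,0,21],
  [0,0,20,0,0,0,21],
  [0,0,60,0,0,0,21],
  [0,0,100,0,0,0,21],
])

```text
time_s: 22.25
tcp_pos: [0.5692, 0.1673, 0.1204]
eef_rot: [124.6, 89.9, 148.0]
contact_force: [1.4, 0.4, 0.8]
gripper_width: 0.0186
```

Request:
carry_out([
  [-20,-30,25,0,0,0,40],
  [-20,-30,50,0,0,0,40],
  [-20,-30,80,0,0,0,40],
  [-20,-30,80,0,0,0,40],
])

```text
time_s: 22.65
tcp_pos: [0.5518, 0.1383, 0.2046]
eef_rot: [13.6, 89.5, 37.0]
contact_force: [0.9, 0.6, -0.3]
gripper_width: 0.0345
```

```bash
python3 -c "
from h import *
look('w8')
q=np.load('kit1.npy');p=ld('w8')
R=82;P=[(82-a*np.cos(1.8),0,31+a*np.sin(1.8)) for a in (74,91,97,108)]
print((proj(p,T(q,P))/.7).round(0))"
```

```text
22.65 [0.5518 0.1383 0.2046] jaw yaw 113.4 j [  34.   11.  -15.   -0.  -63. -100.] w 0.0345
[[374. 518.]
 [372. 543.]
 [372. 553.]
 [371. 572.]]
```

View pics/w8.png

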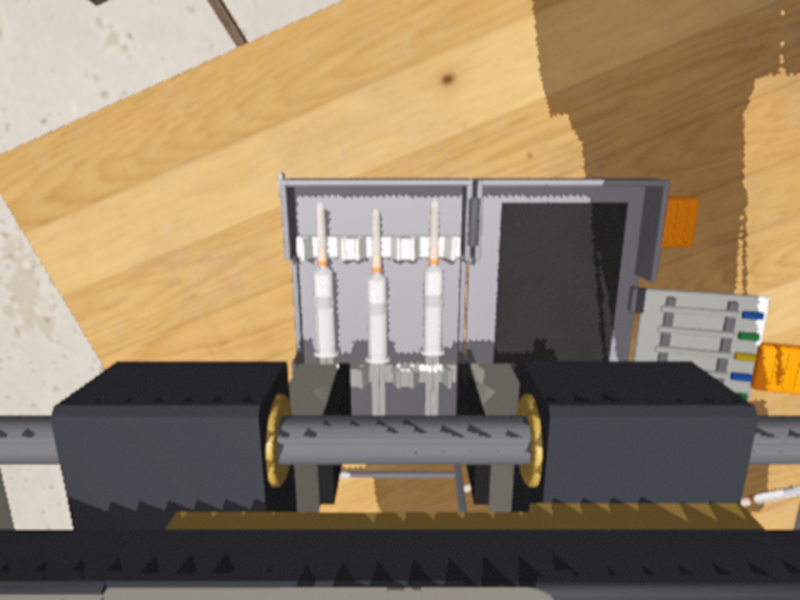

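```bash
python3 -c "
from h import *
q=np.load('kit1.npy');p=ld('w8')
print((proj(p,T(q,[(82,0,31),(82,-52,31),(82,52,31),(91,0,31),(82-74*np.cos(1.8),52,31+74*np.sin(1.8)),(82,52,105)]))/.7).round(0))
im=r.capture('top');cv2.imwrite('pics/top1.png',cv2.resize(im[124:264,180:370],None,fx=4.2,fy=4.2,interpolation=cv2.INTER_CUBIC))"
```

```text
[[379. 430.]
 [306. 429.]
 [452. 430.]
 [379. 441.]
 [463. 518.]
 [464. 495.]]
```

View pics/top1.png

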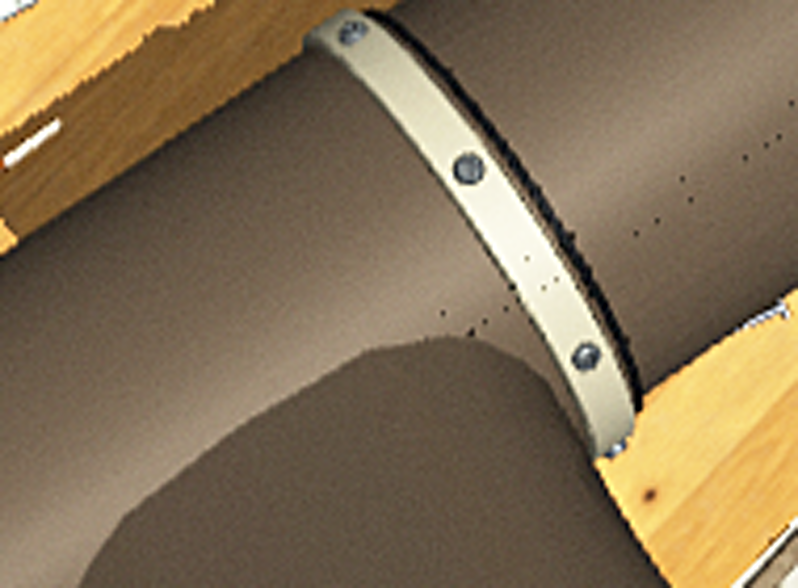

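Request:
carry_out([
  [45,13,0,0,0,0,60],
  [90,26,0,0,0,0,60],
  [125,36,0,0,0,0,60],
  [135,39,0,0,0,0,60],
  [135,39,0,0,0,0,60],
], squeeze=12)

```text
time_s: 23.25
tcp_pos: [0.6849, 0.1767, 0.1964]
eef_rot: [153.8, 89.8, 177.1]
contact_force: [-0.9, -1.2, -0.1]
gripper_width: 0.0527
```

```bash
python3 -c "
from h import *
look('w9')
q=np.load('kit1.npy');p=ld('w9')
P=[(82-a*np.cos(1.8),b,31+a*np.sin(1.8)) for a,b in ((74,-52),(74,52),(91,-12),(91,12),(108,-12),(108,12))]
print((proj(p,T(q,P))/.7).round(0))
cv2.imwrite('pics/w9.png',cv2.imread('pics/w9.png')[:520])"
```

```text
23.25 [0.6849 0.1767 0.1964] jaw yaw 113.4 j [ 30.  25.   3.  -0. -69. -97.] w 0.0527
[[299. 297.]
 [508. 297.]
 [378. 314.]
 [429. 314.]
 [377. 333.]
 [431. 333.]]
```

View pics/w9.png

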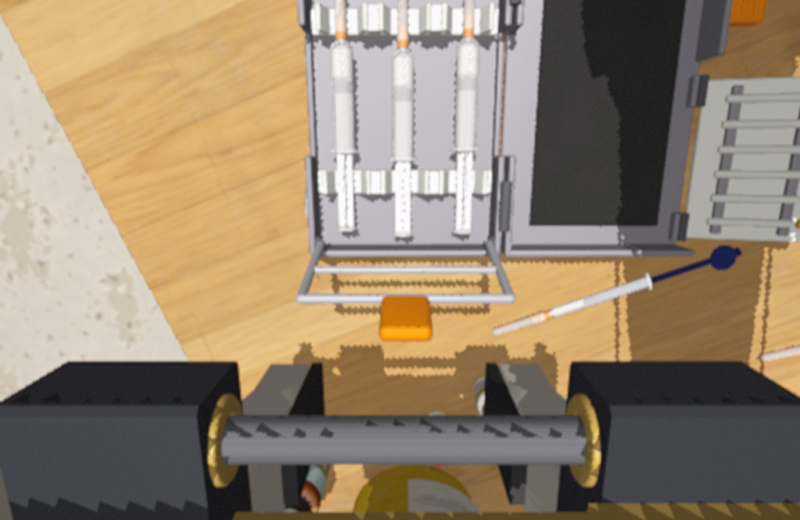

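Request:
carry_out([
  [0,0,-30,0,0,0,60],
  [0,0,-60,0,0,0,60],
  [0,0,-78,0,0,0,60],
  [0,0,-79,0,0,0,10],
  [0,0,-79,0,0,0,10],
])

```text
time_s: 23.8
tcp_pos: [0.6839, 0.1765, 0.1208]
eef_rot: [97.3, 89.9, 120.7]
contact_force: [-1.4, -0.1, 0.5]
gripper_width: 0.0418
```

Request:
carry_out([
  [0,0,0,0,0,0,10],
  [0,0,0,0,0,0,10],
  [0,0,0,0,0,0,10],
  [0,0,0,0,0,0,10],
])

```text
time_s: 24.2
tcp_pos: [0.6849, 0.1775, 0.1218]
eef_rot: [46.3, 89.8, 69.7]
contact_force: [-3.2, 2.7, 7.1]
gripper_width: 0.0235
```

Request:
carry_out([
  [-18,-8,3,0,0,0,10],
  [-36,-16,1,0,0,0,10],
  [-54,-23,-4,0,0,0,10],
  [-70,-30,-13,0,0,0,10],
  [-85,-36,-26,0,0,0,10],
])

```text
time_s: 24.7
tcp_pos: [0.5996, 0.1407, 0.0955]
eef_rot: [35.1, 89.8, 58.5]
contact_force: [2.8, -0.3, -1.5]
gripper_width: 0.0239
```

Request:
carry_out([
  [-12,-5,-15,0,0,0,10],
  [-19,-8,-28,0,0,0,10],
  [-24,-11,-42,0,0,0,10],
  [-26,-12,-52,0,0,0,10],
  [-27,-12,-59,0,0,0,10],
])

```text
time_s: 25.2
tcp_pos: [0.5719, 0.1286, 0.0346]
eef_rot: [117.4, 89.9, 140.8]
contact_force: [-4.4, 0.7, 1.2]
gripper_width: 0.0235
```

Request:
carry_out([
  [0,0,0,0,0,0,10],
])

```text
time_s: 25.3
tcp_pos: [0.5718, 0.1285, 0.0343]
eef_rot: [137.2, 89.8, 160.6]
contact_force: [-3.8, 1.9, 0.3]
gripper_width: 0.0236
```

Request:
carry_out([
  [0,0,-3,0,0,0,10],
  [0,0,-3,0,0,0,40],
  [0,0,-3,0,0,0,40],
  [0,0,20,0,0,0,40],
  [0,0,65,0,0,0,40],
])

```text
time_s: 25.8
tcp_pos: [0.571, 0.1276, 0.0983]
eef_rot: [168.6, 89.7, -168.1]
contact_force: [1.1, -0.1, 0.1]
gripper_width: 0.0348
```

Request:
carry_out([
  [0,0,45,0,0,0.14,70],
  [-6,28,80,0,0,0.28,70],
  [-12,56,100,0,0,0.42,70],
  [-18,84,100,0,0,0.56,70],
  [-24,112,100,0,0,0.7,70],
])

```text
time_s: 26.3
tcp_pos: [0.5491, 0.2419, 0.2023]
eef_rot: [1.7, 89.8, 65.5]
contact_force: [0.5, -0.6, -0.4]
gripper_width: 0.0609
```

Request:
carry_out([
  [-8,32,0,0,0,0.14,70],
  [-16,64,0,0,0,0.28,70],
  [-24,96,0,0,0,0.42,70],
  [-32,130,0,0,0,0.56,70],
  [-37,160,0,0,0,0.7,70],
])

```text
time_s: 26.8
tcp_pos: [0.5115, 0.4023, 0.2011]
eef_rot: [43.1, 90.0, 147.0]
contact_force: [-0.2, -0.2, -0.2]
gripper_width: 0.0615
```

Request:
carry_out([
  [0,4,0,0,0,0.1,70],
  [0,5,0,0,0,0.17,70],
  [0,5,0,0,0,0.17,70],
  [0,5,0,0,0,0.17,70],
])

```text
time_s: 27.2
tcp_pos: [0.5118, 0.4056, 0.2006]
eef_rot: [86.8, 89.9, -160.0]
contact_force: [-0.9, -0.5, 0.1]
gripper_width: 0.0617
```

```bash
python3 -c "
from h import *
look('w10')
q=np.load('kit1.npy');p=ld('w10')
P=[(34,182,10.5)]+[(x,182+a*np.cos(.21)+10*np.sin(.21)*0,10.5+a*np.sin(.21)) for x,a in ((17,82),(51,82),(17,110),(51,110))]
print((proj(p,T(q,P))/.7).round(0)); print(r.get_state()['contact_force'])
cv2.imwrite('pics/w10.png',cv2.imread('pics/w10.png'))"
```

```text
27.2 [0.5118 0.4056 0.2006] jaw yaw -156.8 j [ 55.  19.  -4.  -0. -66. -32.] w 0.0617
[[407. 120.]
 [434. 251.]
 [380. 251.]
 [433. 294.]
 [381. 294.]]
[-0.09809242 -0.46543648  0.97296503]
```

View pics/w10.png

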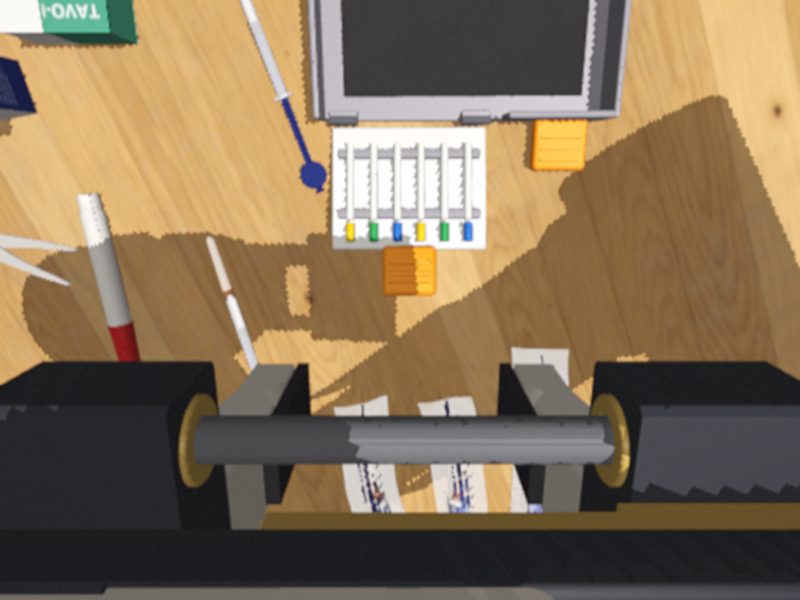

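Request:
carry_out([
  [-4,0,-45,0,0,0,65],
  [-4,0,-90,0,0,0,65],
  [-4,0,-135,0,0,0,65],
  [-4,0,-170,0,0,0,65],
  [-4,0,-183,0,0,0,65],
], squeeze=15)

```text
time_s: 27.75
tcp_pos: [0.5063, 0.4035, 0.0136]
eef_rot: [110.7, 89.6, -136.1]
contact_force: [-0.5, -0.1, 0.1]
gripper_width: 0.0569
```

Request:
carry_out([
  [0,0,0,0,0,0,65],
  [0,0,0,0,0,0,20],
  [0,0,0,0,0,0,20],
  [0,0,0,0,0,0,20],
  [0,0,0,0,0,0,20],
])

```text
time_s: 28.25
tcp_pos: [0.5078, 0.4064, 0.0186]
eef_rot: [5.7, 89.9, 119.1]
contact_force: [0.1, 1.5, 0.1]
gripper_width: 0.0337
```

Request:
carry_out([
  [0,0,0,0,0,0,20],
  [0,0,0,0,0,0,20],
])

```text
time_s: 28.45
tcp_pos: [0.5078, 0.4066, 0.018]
eef_rot: [19.2, 89.9, 132.5]
contact_force: [-2.3, 3.3, 1.8]
gripper_width: 0.0337
```

Request:
carry_out([
  [3,-6,24,0,0,0,20],
  [7,-17,45,0,0,0,20],
  [14,-33,63,0,0,0,20],
  [22,-52,76,0,0,0,20],
  [32,-74,83,0,0,0,20],
])

```text
time_s: 28.95
tcp_pos: [0.5401, 0.3315, 0.1015]
eef_rot: [16.3, 89.9, 129.7]
contact_force: [0.6, 2.9, -1.6]
gripper_width: 0.034
```

Request:
carry_out([
  [10,-23,2,0,0,0,20],
  [19,-45,-3,0,0,0,20],
  [28,-65,-13,0,0,0,20],
  [36,-83,-28,0,0,0,20],
  [42,-97,-47,0,0,0,20],
])

```text
time_s: 29.45
tcp_pos: [0.5824, 0.2337, 0.0532]
eef_rot: [15.4, 89.9, 128.7]
contact_force: [0.3, 6.1, -2.4]
gripper_width: 0.0336
```

Request:
carry_out([
  [4,-9,-22,0,0,0,20],
  [5,-13,-45,0,0,0,20],
  [5,-13,-46,0,0,0,20],
  [5,-13,-46,0,0,0,20],
])

```text
time_s: 29.85
tcp_pos: [0.588, 0.2203, 0.0065]
eef_rot: [134.6, 89.9, -112.1]
contact_force: [8.7, -2.9, -2.6]
gripper_width: 0.0337
```

Request:
carry_out([
  [0,0,1,0,0,0,62],
  [0,0,1,0,0,0,62],
  [0,0,1,0,0,0,62],
  [0,0,30,0,0,0,62],
  [0,0,70,0,0,0,62],
])

```text
time_s: 30.35
tcp_pos: [0.5846, 0.2204, 0.0756]
eef_rot: [98.1, 89.6, -148.6]
contact_force: [0.8, 0.1, -0.5]
gripper_width: 0.0543
```

Request:
carry_out([
  [0,0,40,0,0,0,62],
  [-20,0,80,0,0,0,62],
  [-60,0,120,0,0,0,62],
  [-60,0,130,0,0,0,62],
  [-60,0,130,0,0,0,62],
])

```text
time_s: 30.85
tcp_pos: [0.5267, 0.2224, 0.2106]
eef_rot: [-67.3, 89.8, 46.1]
contact_force: [0.2, 0.8, 0.8]
gripper_width: 0.0543
```

```bash
python3 -c "
from h import *
look('w11')
q=np.load('kit1.npy');p=ld('w11')
P=[(-9,-12,36),(-9,12,36),(8,-52,31),(8,52,31),(34,87,21),(-79,198,12),(-45,198,12),(-62,198,12)]
print((proj(p,T(q,P))/.7).round(0))"
```

```text
30.85 [0.5267 0.2224 0.2106] jaw yaw -156.6 j [ 42.  11. -14.  -0. -64. -19.] w 0.0543
[[383.  82.]
 [384. 125.]
 [354.   8.]
 [358. 192.]
 [321. 244.]
 [481. 391.]
 [435. 391.]
 [458. 391.]]
```

View pics/w11.png

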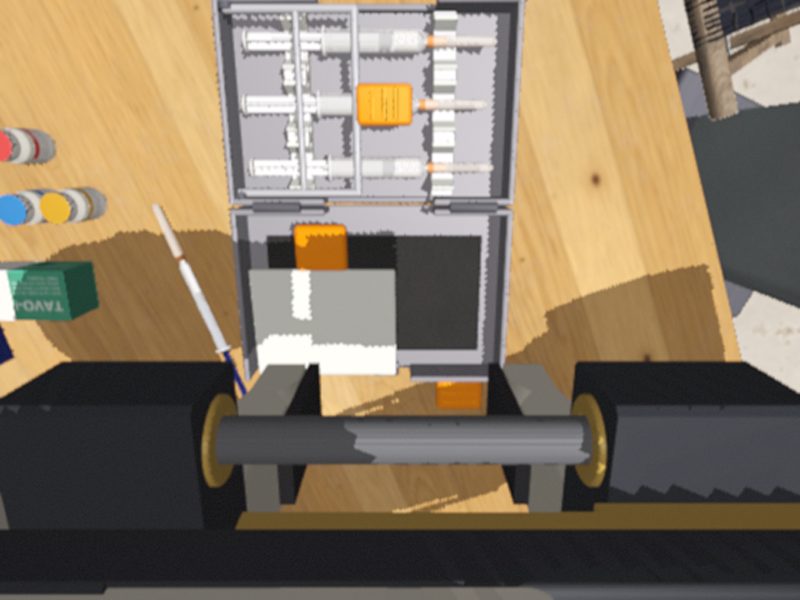

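Request:
carry_out([
  [-25,24,0,0,0,0,55],
  [-50,49,0,0,0,0,55],
  [-76,74,-40,0,0,0,55],
  [-76,74,-85,0,0,0,55],
  [-76,74,-130,0,0,0,55],
], squeeze=20)

```text
time_s: 31.4
tcp_pos: [0.4495, 0.2959, 0.0746]
eef_rot: [94.1, 89.8, -152.4]
contact_force: [1.6, 0.5, -0.1]
gripper_width: 0.048
```

Request:
carry_out([
  [0,0,-40,0,0,0,55],
  [0,0,-65,0,0,0,55],
  [0,0,-65,0,0,0,55],
  [0,0,-65,0,0,0,55],
])

```text
time_s: 31.8
tcp_pos: [0.4505, 0.2951, 0.0113]
eef_rot: [111.1, 89.7, -135.6]
contact_force: [-0.1, 1.3, 0.4]
gripper_width: 0.0481
```

Request:
carry_out([
  [0,0,-7,0,0,0,55],
  [0,0,-7,0,0,0,20],
  [0,0,-7,0,0,0,20],
  [0,0,-7,0,0,0,20],
  [0,0,-7,0,0,0,20],
])

```text
time_s: 32.3
tcp_pos: [0.4509, 0.2961, 0.006]
eef_rot: [46.6, 90.0, 159.9]
contact_force: [-0.6, 0.5, 4.4]
gripper_width: 0.034
```

Request:
carry_out([
  [0,0,0,0,0,0,20],
])

```text
time_s: 32.4
tcp_pos: [0.4509, 0.2961, 0.006]
eef_rot: [56.0, 89.9, 169.3]
contact_force: [-0.4, -0.3, 5.9]
gripper_width: 0.0337
```

```bash
python3 -c "
import numpy as np
R=142.8;a0=-.158
P=lambda k:np.array([R*np.cos(a0+k*np.pi/18),R*np.sin(a0+k*np.pi/18)])
for c in range(4):
  b=P(5*c)
  print([[round(-.394*d[0]),round(.919*d[0]),round(d[1])] for d in (P(k)-b for k in range(5*c+1,min(5*c+6,19)))])"
```

```text
[[-1, 2, 25], [0, -1, 50], [3, -7, 74], [7, -17, 96], [13, -30, 116]]
[[7, -16, 17], [15, -35, 31], [24, -56, 41], [34, -78, 47], [43, -101, 49]]
[[10, -23, -3], [19, -45, -9], [28, -65, -20], [36, -84, -35], [43, -100, -53]]
[[5, -13, -21], [9, -22, -43], [12, -28, -68]]
```

Request:
carry_out([
  [-1,2,25,0,0,0,20],
  [0,-1,50,0,0,0,20],
  [3,-7,74,0,0,0,20],
  [7,-17,96,0,0,0,20],
  [13,-30,116,0,0,0,20],
])

```text
time_s: 32.9
tcp_pos: [0.4637, 0.2662, 0.1223]
eef_rot: [27.1, 89.9, 140.5]
contact_force: [4.7, -0.4, -5.1]
gripper_width: 0.0335
```

Request:
carry_out([
  [7,-16,17,0,0,0,20],
  [15,-35,31,0,0,0,20],
  [24,-56,41,0,0,0,20],
  [34,-78,47,0,0,0,20],
  [43,-101,49,0,0,0,20],
])

```text
time_s: 33.4
tcp_pos: [0.5075, 0.165, 0.1729]
eef_rot: [-63.4, 89.9, 50.0]
contact_force: [0.3, 2.1, 4.3]
gripper_width: 0.0333
```

Request:
carry_out([
  [10,-23,-3,0,0,0,20],
  [19,-45,-9,0,0,0,20],
  [28,-65,-20,0,0,0,20],
  [36,-84,-35,0,0,0,20],
  [43,-100,-53,0,0,0,20],
])

```text
time_s: 33.9
tcp_pos: [0.5522, 0.0619, 0.1202]
eef_rot: [-152.1, 89.7, -38.7]
contact_force: [4.1, -10.4, 11.4]
gripper_width: 0.0335
```

Request:
carry_out([
  [5,-13,-21,0,0,0,20],
  [9,-22,-43,0,0,0,20],
  [12,-28,-66,0,0,0,20],
  [12,-28,-68,0,0,0,20],
  [12,-28,-68,0,0,0,20],
])

```text
time_s: 34.4
tcp_pos: [0.5642, 0.0339, 0.0499]
eef_rot: [178.2, 89.8, -68.4]
contact_force: [8.9, -18.2, 4.6]
gripper_width: 0.034
```

Request:
carry_out([
  [0,0,0,0,0,0,55],
  [0,0,0,0,0,0,55],
  [0,0,0,0,0,0,55],
  [0,0,20,0,0,0,55],
  [0,0,60,0,0,0,55],
])

```text
time_s: 34.9
tcp_pos: [0.559, 0.0365, 0.1069]
eef_rot: [84.0, 89.5, -162.7]
contact_force: [0.1, 0.5, 0.5]
gripper_width: 0.0486
```

Request:
carry_out([
  [0,0,40,0,0,0,55],
  [0,0,80,0,0,0,55],
  [0,0,120,0,0,0,55],
  [0,0,150,0,0,0,55],
  [0,0,150,0,0,0,55],
])

```text
time_s: 35.4
tcp_pos: [0.5635, 0.0376, 0.2643]
eef_rot: [-100.1, 89.6, 13.3]
contact_force: [0.8, 0.4, -0.0]
gripper_width: 0.0483
```

```bash
python3 -c "
from h import *
look('w12')
q=np.load('kit1.npy');p=ld('w12')
P=[(-62,-76,60),(-79,-91,60),(-45,-91,60),(-91,-60,62),(91,-60,62),(-91,60,62),(91,60,62),(-91,-60,31)]
print((proj(p,T(q,P))/.7).round(0))"
```

```text
35.4 [0.5635 0.0376 0.2643] jaw yaw -156.6 j [ 24.   9. -10.   0. -71.  -0.] w 0.0483
[[407. 272.]
 [431. 251.]
 [383. 251.]
 [448. 295.]
 [193. 294.]
 [444. 445.]
 [209. 443.]
 [445. 285.]]
```

View pics/w12.png

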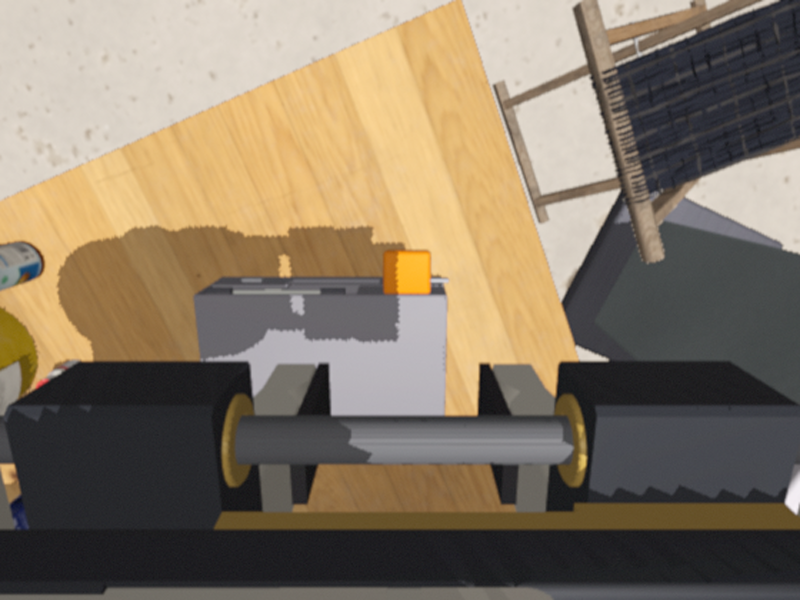

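```bash
python3 -c "
from plant import r
print(r.get_state()['contact_force']);print(r.close_job())"
```

```text
[ 0.27336115 -0.46185443 -0.51078112]
the job is handed in; nothing more can be done
None
```

The kit is packed and handed in at about 35 s, with all steps done in the order asked. I swung the guard open onto its stop and laid all three big syringes in their own cradle slots. Then I carried the guard shut, folded the needle leaf right over into the cover, and folded the cover over onto the tray.

**Before folding the cover:** the picture showed the three syringes lying in their slots. The guard tab and leaf tab were within about 3 px of where they should be when closed.

**After folding the cover:** the cover's corners and tab matched the predicted closed position within about 3 px. The gripper was well clear and the force reading was about zero.

**Things that did not go smoothly:**
- My first turn for the second syringe ran the last joint to its limit, so I turned the other way; no limit fault was reported.
- There was a sideways force of about 20 N on the cover tab at the end of its fold, which was gone after release.
- The two cameras disagreed by about 3 mm on the kit's position, within the slots' tolerance.
- I did not take a last picture of the thin syringes and other items, but nothing I did should have touched them.

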